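Find the mortise that fits, by the drag of a gauge blade

TASK

Four trial mortises stand in the jig, all alike to the eye: two are slack, one is too tight for the gauge blade, and in one the blade slides with a definite light drag. Draw the gauge from its rack, feel for that one without ever forcing the blade, and leave the gauge let go, standing upright and pushed fully home there, its handle's shoulder down on the wood. Leave the other tools on the bench where they are.

Things in the scene. Friction and masses are not known exactly. Their poses are not given: they have to be found in the camera images.
- gauge_handle (a point): Centre of the gauge's handle. The gauge is a loose hand tool, about 0.14 kg: wooden handle 32 (its x) x 18 (its y) x 60 mm tall, and below it a flat steel blade 30 (x) x 6 (y) x 47 mm long with a rounded end. The handle's underside (shoulder) is 30 mm below this point, the blade's end 77 mm. z points up. It starts upright in the rack, shoulder on the rack's top.
- rack: Dark wooden rest, 80 (x) x 70 (y) x 52 mm tall, fixed; origin at the centre of its underside. A slot 40 x 10 mm in its top, long side along its x, holds the gauge's blade; the gauge lifts straight out.
- jig: Plywood base 90 (x) x 226 (y) x 12 mm, fixed; origin at the centre of its underside, z up. Four light wooden test pieces, each 54 x 46 mm, stand on it in a row along its y; their flat tops, 82 mm above the jig's underside, are the highest part. Each has one mortise in its top, closed at the ends: 36 mm along the jig's x, 11 mm wide (along y) at the lip, 10 mm below it, 62 mm deep.
- mallet: Turned wooden mallet standing on its head, 84 mm across, 228 mm tall, loose. To be left alone. Origin under its centre.
- chisel: Chisel with a wooden handle lying on the bench, 240 mm long, 27 mm high, loose; origin between handle and blade, x towards the blade. To be left alone.
- plane: Block plane, 160 x 45 mm, about 60 mm tall, loose. To be left alone. Origin under its centre.
- marker: Wooden marking gauge, a 200 mm beam through a block 65 mm wide, 64 mm tall, loose. To be left alone. Origin under its centre.
- offcut: Wooden offcut 75 x 45 x 22 mm, loose. To be left alone. Origin under its centre.
- glue: Yellow glue bottle, 60 mm across, 160 mm tall, loose. To be left alone. Origin under its centre.
- mortise_1 (a point): Centre of the mouth of the first (largest y in the jig's frame) of the four mortises, level with the top of its test piece; axes as the jig's. The mouths lie 48 mm apart. The blade goes in with its x along the jig's x, either way round. Which mortise has which fit changes every time.
- mortise_2 (a point): Centre of the mouth of the second of the four mortises, level with the top of its test piece; axes as the jig's. The mouths lie 48 mm apart. The fits differ only inside: in every mortise the blade is free for the first 17 mm.
- mortise_3 (a point): Centre of the mouth of the third of the four mortises, level with the top of its test piece; axes as the jig's. The mouths lie 48 mm apart. In the tight one the blade's end meets a hard stop 18 to 20 mm down; in the slack ones it goes home with almost no drag.
- mortise_4 (a point): Centre of the mouth of the fourth (smallest y) of the four mortises, level with the top of its test piece; axes as the jig's. The mouths lie 48 mm apart. In the right one sprung wooden cheeks take the blade from 19 mm down; it enters with up to 20 N, and from 27 mm on slides with a steady drag of 4 to 12 N, staying where it is left.
Not all that is in view belongs to the job. What is meant by the part that bears gauge_handle is not blue, and is the smaller of those in its own colour.

How it is judged:
On the way:
1. the gauge has been drawn up out of the rack (height (world z) of gauge_handle above 0.135 m), for 0.1 s.
At the end, for the whole second after the job is handed in: The gauge stands at rest in the mortise with the drag (its cheeks pushed apart by the blade), upright within 4.5 degrees, its shoulder down on the wood: handle centre 112 mm above the jig's underside, within 2.5 mm, and within 6 mm of the middle of the row along the jig's x (z of gauge_handle in the frame of jig between 0.1095 and 0.1145 m and angle between gauge_handle's own z axis and vertical below 0.08 rad and x of gauge_handle in the frame of jig between -0.006 and 0.006 m and value of joint any of cheek_a, cheek_b above 0.0005 m and linear speed of gauge below 0.01 m/s); the robot touches nothing.
It fails at once if the gauge is forced: more than 35 N between it and a test piece (55 N in the right one, where the squeeze of the cheeks is counted in) (contact force between gauge and piece_a above 35 N or contact force between gauge and piece_b above 55 N or contact force between gauge and piece_c above 35 N or contact force between gauge and piece_d above 35 N).
It fails at once if another tool on the bench is moved more than 30 mm (distance of any of mallet, chisel, plane, marker, offcut, glue from where it was at the start of the episode above 0.03 m).
It also fails if it takes over 64 s, if anything falls off the work surface, if the arm or the gripper's body presses on something with over 40 N, if the wrist force passes 120 N, or if a joint passes its speed limit or range.

ROBOT

A 6-joint arm with a two-finger parallel gripper is mounted at the origin on the work surface. World frame = base frame: x ahead of the robot, y to its left, z up, the work surface at z = 0. Lengths are in m, angles in rad, forces in N, time in s.
With the tool pointing down it reaches from about 0.35 to 0.975 m from the base axis. Payload 4.9 kg.
Tool frame: the origin (TCP) lies at the very end of the fingers, on their centre line; the grasp point (between the pads) lies 19 mm behind it; z points along the fingers, y is the line along which they close (so a half turn about z gives the same grasp; the last joint's range is limited). The gripper opens to 85 mm and grips with 20 to 120 N. Pads are 22 mm wide; open, the fingers measure 114 mm over their backs; the gripper's body (76 mm by 85 mm) begins 54 mm behind the grasp point. The pads swing forward as they close: fully open they stand 13 mm farther back than shut.
Start: joints at [-1.22, 0.053, 1.613, -0, 1.476, -0.119], TCP at [0.283, -0.557, 0.231] pointing down, gripper open.
Joint ranges: [-3.01, 3.01], [-1.01, 2.22], [0.06, 2.58], [-1.02, 4.17], [0.09, 2.62], [-3.14, 3.14]. Speed limits (rad/s): [2.57, 2.57, 3.14, 3.14, 3.14, 3.14].

INTERFACE

Orientations are given as a rotation vector (axis times angle).
In Python, from station import * gives the robot as it stands.
- The arm moves only by the shell command python3 -m crank 'ROWS' [OPENING] [FORCE]. ROWS is JSON, a list of rows, each an object with "offset": the shift along the tool's x, y, z in m, a list of three; "twist": the turn, a rotation vector about the tool's x, y, z in degrees, a list of three. In form: [{"offset": [x, y, z], "twist": [rx, ry, rz]}, ...]. A call has 1 to 20 rows; each row is the pose to reach, as a shift and turn from the pose commanded when the call began, along the tool's axes at that moment; what a row does not reach only later rows make up. A row lasts 1/8 s, in which the tool goes at most 62.5 mm and 10.7 degrees, less where a joint would pass 70% of its speed; a pose out of reach is approached as far as the arm can. A call with a gripper value outside its range is refused whole. OPENING is the opening, from 0 (shut) to 1 (fully open), set as the call begins (- or left out, the last holds). The fingers move at their own pace and stop on an object; FORCE is the grip in N (left out, the last holds). Time passes only in rows, so rows that repeat a pose let the fingers close. It gives the time, the measured TCP pose, the force, the opening and the grip force at its end, in the units of the state.
- get_obs(): the state, without advancing time (a new reading comes with each control period).
- get_image(name): name is "scene" or "top" or "wrist"; returns the picture (400x640x3 uint8, red, green, blue); there is no depth.
- get_calibration(name): a dict with "intrinsics" (3x3 intrinsics, pixels), "k1" (the pictures are not rectified: a ray, as slopes to the right and down, at radius r is drawn at 1 + k1 r^2 times it, then the intrinsics apply), "world_from_camera" (4x4, takes a point from camera to world coordinates); the wrist camera has in their place "tool_from_camera" (4x4, takes a point from camera to tool coordinates, whose origin is the TCP and whose axes are the flange's). Camera axes: x right, y up, looking along -z (the intrinsics and any distortion apply to the point x, -y, -z); pixel columns grow to the right and rows downward; lengths in m; the calibration is good to about 2 mm. A picture is of the moment at which its call begins: read the wrist's pose just before it. get_calibration takes no time and is no camera call.
- finish_job(): hands the job in; it is judged then, once.
Trained networks look in the newest picture that a camera, given by its name, has taken for a name from the list of things; names that differ only in an ending like _2 or _b are one class to them, and where a whole thing is asked for, a point or a joint stands for the part that bears it (a point fixed in the world has none). Each returns a list of dicts, best first, with "confidence" (0 to 1); they miss things now and then, are a little off and sometimes report something else, mostly with a low value. They report only what shows in the picture. A call takes as long as a camera call. They do not tell look-alikes from the thing itself.
- cut_out(query, camera): "region" (400x640 bool, what is visible of it) and "rect" ([centre column, centre row, width, height] in pixels, round what is visible of it).
The state is a dict: "t": time; "q": joint angles; "dq": joint speeds; "effort": joint torques, N m; "tool_pos": TCP position; "tool_rot": TCP orientation; "contact_force": force on the tool from outside, world axes, zero at the start; "wrist_torque": the same for the moment, N m; "opening": finger opening in m; "grip_force": force on a finger pad.
Only numpy, scipy, OpenCV 4.12 (cv2) and the standard library are available. Lean on these libraries where they do the work, as an engineer would, in place of code of your own. Each camera call takes 0.05 s, during which the arm holds its last target. There are 200 camera calls.

## Working session

There is one attempt and no reset: what is moved stays moved. The work goes in short steps, Python scripts to look and compute and a shell command to move; the robot and the scene stay as the last step left them, time stands still between calls to the robot, and variables do not carry over. Pictures are saved under pics/ and viewed, at most 10 in all, crops included, and the job is handed in when it is done.

```bash
mkdir -p pics; cat > h.py <<'E'
from station import *
import numpy as np, cv2
from scipy.spatial.transform import Rotation as R
def save(n,img): cv2.imwrite('pics/'+n+'.png',img[:,:,::-1])
def ray(cam,px,tool=None):
    c=get_calibration(cam);K=np.array(c['intrinsics']);k=c['k1']
    d=np.array([(px[0]-K[0,2])/K[0,0],(px[1]-K[1,2])/K[1,1]]);u=d.copy()
    for _ in range(20):u=d/(1+k*(u@u))
    v=np.array([u[0],-u[1],-1.])
    if cam=='wrist':
        T=np.eye(4);T[:3,:3]=R.from_rotvec(tool[1]).as_matrix();T[:3,3]=tool[0]
        M=T@np.array(c['tool_from_camera'])
    else:M=np.array(c['world_from_camera'])
    return M[:3,3],M[:3,:3]@v
def onz(cam,px,z,tool=None):
    o,d=ray(cam,px,tool);return o+d*(z-o[2])/d[2]
E
python3 - <<'E'
from h import *
a=get_image('scene');save('s',a)
b=get_image('top');save('t',b)
o=get_obs();print({k:np.round(v,3) for k,v in o.items()})
for n in ['gauge_handle','rack','jig','mortise_1']:
  for c in ['top','scene']:
    for r in cut_out(n,c):print(n,c,round(r['confidence'],2),np.round(r['rect'],1))
for c in ['top','scene','wrist']:
  print(c,{k:np.round(v,3).tolist() for k,v in get_calibration(c).items()})
E
```

```text
{'t': np.float64(0.1), 'q': array([-1.22 ,  0.053,  1.614,  0.   ,  1.476, -0.119]), 'dq': array([ 0.001, -0.001, -0.001, -0.001,  0.001, -0.001]), 'effort': array([-0.0000e+00, -3.9490e+01, -3.7136e+01, -0.0000e+00,  4.0000e-03,
       -0.0000e+00]), 'tool_pos': array([ 0.283, -0.557,  0.23 ]), 'tool_rot': array([-3.054, -0.731,  0.   ]), 'contact_force': array([0.879, 0.445, 0.415]), 'wrist_torque': array([ 0.035,  0.023, -0.036]), 'grip_force': np.float64(0.0), 'opening': np.float64(0.085)}
gauge_handle top 0.89 [446.5 246.2  37.7  15.4]
gauge_handle top 0.7 [383.1 270.   67.1  71.8]
gauge_handle top 0.68 [447.9 206.4  28.9   8.9]
gauge_handle top 0.56 [414.4 201.4  11.4  16.1]
gauge_handle scene 0.68 [197.1 288.8  21.9  50.3]
gauge_handle scene 0.66 [233.8 255.3  15.9  27.7]
gauge_handle scene 0.64 [172.3 259.5  31.2  59.6]
rack top 0.68 [405.1 205.8  32.   37.3]
rack scene 0.74 [245.  277.6  38.8  46.1]
jig top 0.58 [267.7 198.9  99.2  62.9]
jig scene 0.61 [331.9 209.3  86.   51.7]
jig scene 0.31 [394.7 150.4  18.4  52.8]
mortise_1 top 0.56 [270.1 197.9  94.   60. ]
mortise_1 scene 0.6 [331.9 208.6  82.1  47.4]
top {'intrinsics': [[371.718, 0.0, 309.888], [0.0, 371.718, 198.428], [0.0, 0.0, 1.0]], 'k1': -0.004, 'world_from_camera': [[0.008, 0.991, -0.132, 0.383], [-1.0, 0.011, 0.021, 0.01], [0.022, 0.132, 0.991, 0.976], [0.0, 0.0, 0.0, 1.0]]}
scene {'intrinsics': [[367.069, 0.0, 321.021], [0.0, 367.069, 203.334], [0.0, 0.0, 1.0]], 'k1': -0.009, 'world_from_camera': [[0.819, -0.308, 0.484, 0.988], [0.574, 0.446, -0.687, -0.638], [-0.004, 0.841, 0.542, 0.596], [0.0, 0.0, 0.0, 1.0]]}
wrist {'intrinsics': [[279.041, 0.0, 316.069], [0.0, 279.041, 207.535], [0.0, 0.0, 1.0]], 'k1': -0.01, 'tool_from_camera': [[-0.0, 0.961, 0.275, 0.07], [1.0, -0.0, 0.0, 0.001], [0.0, 0.275, -0.961, -0.143], [0.0, 0.0, 0.0, 1.0]]}
```

View pics/s.png

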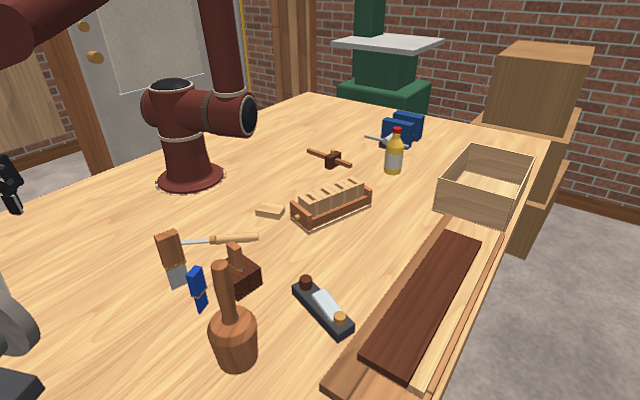

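View pics/t.png

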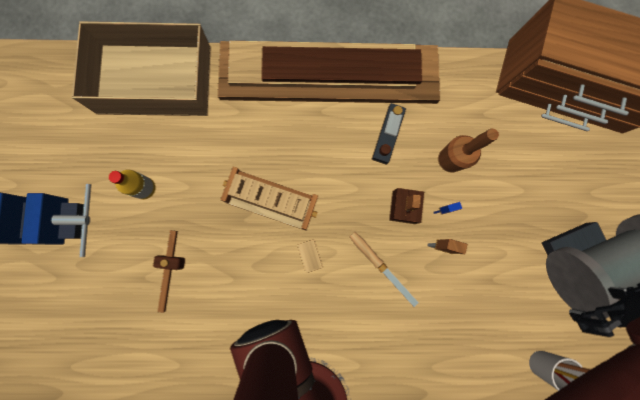

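The scene and top views show the gauge in the dark rack, at top px (414,201). There are two look-alikes beside it: a blue one at (448,208) and a larger one at (447,246). The jig is at (270,198), turned about 17° in the image, and the mallet is at (460,153).

```bash
python3 - <<'E'
from h import *
get_image('top')
def mr(q,i,z):
    r=cut_out(q,'top')[i]; m=r['region'].astype(np.uint8)
    c=cv2.findContours(m,0,2)[0];c=max(c,key=cv2.contourArea)[:,0]
    w=np.array([onz('top',p,z)[:2] for p in c],np.float32)
    print(q,round(r['confidence'],2),cv2.minAreaRect(w))
rs=cut_out('gauge_handle','top')
for i,r in enumerate(rs):
    if abs(r['rect'][0]-414)<8: mr('gauge_handle',i,.112)
mr('rack',0,.052);mr('jig',0,.06);mr('mallet',0,.06)
for q,p in dict(gaugetop=(414,201)).items():print(q,onz('top',p,.112))
print('mort',[onz('top',p,.082).round(3) for p in [(241,186),(260,193),(277,198),(295,204)]])
b=cv2.imread('pics/t.png')[140:260,200:480];cv2.imwrite('pics/tc.png',cv2.resize(b,None,fx=2.8,fy=2.8,interpolation=2))
E
```

```text
gauge_handle 0.45 ((0.4914148449897766, -0.2515116333961487), (0.033287420868873596, 0.036450404673814774), 88.51158905029297)
rack 0.61 ((0.4906228184700012, -0.25225546956062317), (0.08101019263267517, 0.08458877354860306), 81.75411987304688)
jig 0.61 ((0.5031750202178955, 0.09154106676578522), (0.24080123007297516, 0.09131497889757156), 71.81797790527344)
mallet 0.59 ((0.644643247127533, -0.41017478704452515), (0.08858247101306915, 0.17465707659721375), 48.15412139892578)
gaugetop [ 0.49490991 -0.25394539  0.112     ]
mort [array([0.531, 0.159, 0.082]), array([0.514, 0.112, 0.082]), array([0.502, 0.071, 0.082]), array([0.488, 0.027, 0.082])]
```

View pics/tc.png

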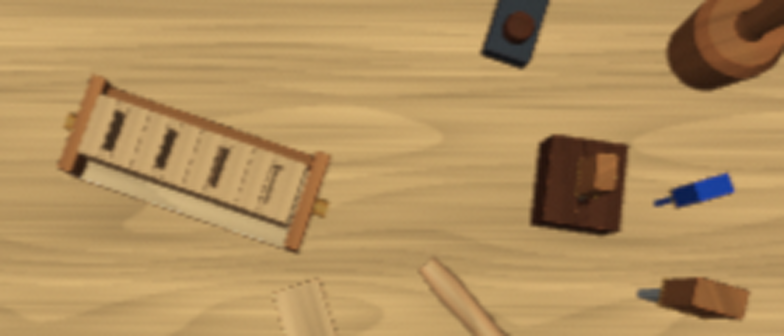

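```bash
python3 -m crank '[{"offset":[0.04,-0.022,-0.01],"twist":[0,0,4]},{"offset":[0.08,-0.045,-0.01],"twist":[0,0,8]},{"offset":[0.12,-0.068,-0.01],"twist":[0,0,12]},{"offset":[0.16,-0.09,-0.01],"twist":[0,0,17]},{"offset":[0.2,-0.113,-0.01],"twist":[0,0,21]},{"offset":[0.24,-0.135,-0.01],"twist":[0,0,26]},{"offset":[0.28,-0.158,-0.01],"twist":[0,0,30]},{"offset":[0.321,-0.181,-0.01],"twist":[0,0,34.5]},{"offset":[0.321,-0.181,-0.01],"twist":[0,0,34.5]},{"offset":[0.321,-0.181,-0.01],"twist":[0,0,34.5]}]' 1
python3 - <<'E'
from h import *
o=get_obs();T=(o['tool_pos'],o['tool_rot']);print(T,o['q'].round(2),o['t'])
a=get_image('wrist');save('w',a)
for q,z in (('gauge_handle',.112),('rack',.052)):
  for r in cut_out(q,'wrist'):
    c=max(cv2.findContours(r['region'].astype(np.uint8),0,2)[0],key=cv2.contourArea)[:,0]
    w=np.array([onz('wrist',p,z,T)[:2] for p in c],np.float32)
    print(q,round(r['confidence'],2),np.round(r['rect']),cv2.minAreaRect(w))
E
```

```text
t: 2.05
tool_pos: [0.4871, -0.2508, 0.2413]
tool_rot: [3.134, -0.206, -0.0]
contact_force: [0.9, -1.0, -0.1]
opening: 0.0856
grip_force: 0.0
(array([ 0.48709435, -0.25077741,  0.24132397]), array([ 3.13433121e+00, -2.06482025e-01, -3.04231063e-04])) [-0.61 -0.14  1.78 -0.    1.5   1.09] 2.05
gauge_handle 0.89 [325. 185.  19.  41.] ((0.5022079348564148, -0.2598256766796112), (0.018077775835990906, 0.040455907583236694), 83.35425567626953)
gauge_handle 0.62 [394. 266.  46.  74.] ((0.40554144978523254, -0.32970041036605835), (0.08542875200510025, 0.040955375880002975), 9.99163818359375)
gauge_handle 0.61 [406. 184.  50.  32.] ((0.4945376515388489, -0.34220415353775024), (0.03629624843597412, 0.043338410556316376), 18.015012741088867)
rack 0.88 [322. 178.  64.  66.] ((0.4971509873867035, -0.26030635833740234), (0.07219474017620087, 0.08470742404460907), 83.33235931396484)
```

View pics/w.png

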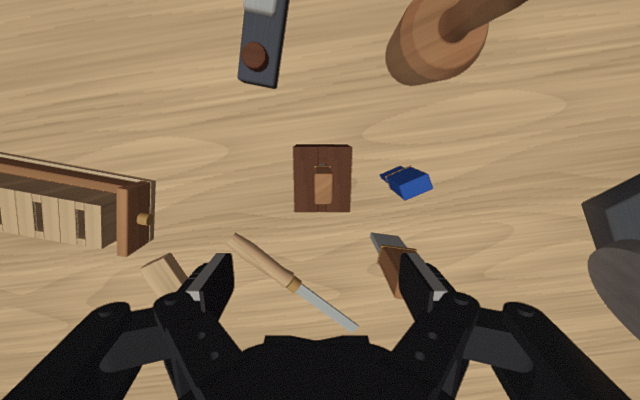

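The wrist view shows the handle in the rack at about cols 314–332, rows 165–205, square with the tool. The top rows of that region are its far side face.

```bash
python3 - <<'E'
from h import *
o=get_obs();T=(o['tool_pos'],o['tool_rot']);M=R.from_rotvec(T[1]).as_matrix()
for p in [(315,205),(332,205),(315,173),(332,173),(323.5,205)]:
  w=onz('wrist',p,.112,T);print(p,w.round(4),(M.T@(w-T[0])).round(4))
a=cv2.imread('pics/w.png')[135:225,280:365];cv2.imwrite('pics/wc.png',cv2.resize(a,None,fx=6,fy=6,interpolation=0))
E
```

```text
(315, 205) [ 0.4819 -0.25    0.112 ] [-0.005  -0.0009  0.1293]
(332, 205) [ 0.4796 -0.267   0.112 ] [-0.005   0.0163  0.1293]
(315, 173) [ 0.5141 -0.2543  0.112 ] [ 0.0276 -0.0009  0.1293]
(332, 173) [ 0.5119 -0.2709  0.112 ] [0.0276 0.0158 0.1293]
(323.5, 205) [ 0.4807 -0.2585  0.112 ] [-0.005   0.0077  0.1293]
```

View pics/wc.png

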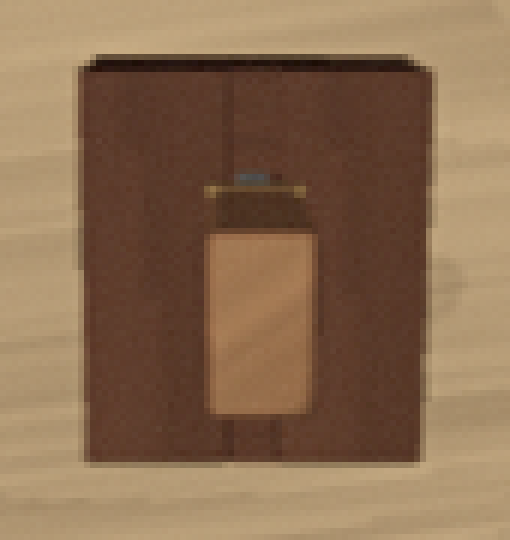

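The crop shows the handle's top face centred at about px (323.5,189), which is tool x +11.5 mm, y +7.7 mm.

```bash
python3 -m crank '[{"offset":[0.0115,0.0077,0.03],"twist":[0,0,0]},{"offset":[0.0115,0.0077,0.07],"twist":[0,0,0]},{"offset":[0.0115,0.0077,0.11],"twist":[0,0,0]},{"offset":[0.0115,0.0077,0.14],"twist":[0,0,0]},{"offset":[0.0115,0.0077,0.16],"twist":[0,0,0]},{"offset":[0.0115,0.0077,0.174],"twist":[0,0,0]},{"offset":[0.0115,0.0077,0.174],"twist":[0,0,0]}]' 1
python3 -m crank '[{"offset":[0,0,0],"twist":[0,0,0]},{"offset":[0,0,0],"twist":[0,0,0]},{"offset":[0,0,0],"twist":[0,0,0]},{"offset":[0,0,0],"twist":[0,0,0]},{"offset":[0,0,0],"twist":[0,0,0]},{"offset":[0,0,0],"twist":[0,0,0]}]' 0 60
```

```text
t: 3.08
tool_pos: [0.4972, -0.2597, 0.0667]
tool_rot: [-3.134, 0.208, 0.002]
contact_force: [0.2, -0.7, -0.2]
opening: 0.0856
grip_force: 0.0
t: 3.82
tool_pos: [0.4979, -0.2599, 0.0679]
tool_rot: [3.134, -0.208, 0.001]
contact_force: [-0.2, 0.6, 4.3]
opening: 0.0174
grip_force: 59.2
```

```bash
python3 -m crank '[{"offset":[0,0,-0.02],"twist":[0,0,0]},{"offset":[0,0,-0.05],"twist":[0,0,0]},{"offset":[0,0,-0.09],"twist":[0,0,0]},{"offset":[0,0,-0.12],"twist":[0,0,0]},{"offset":[-0.01,-0.04,-0.132],"twist":[0,0,1]},{"offset":[-0.025,-0.09,-0.132],"twist":[0,0,2]},{"offset":[-0.04,-0.14,-0.132],"twist":[0,0,4]},{"offset":[-0.054,-0.19,-0.132],"twist":[0,0,6]},{"offset":[-0.068,-0.24,-0.132],"twist":[0,0,8]},{"offset":[-0.082,-0.29,-0.132],"twist":[0,0,9]},{"offset":[-0.094,-0.335,-0.132],"twist":[0,0,10]},{"offset":[-0.1,-0.36,-0.132],"twist":[0,0,10.6]},{"offset":[-0.1,-0.36,-0.132],"twist":[0,0,10.6]},{"offset":[-0.1,-0.36,-0.132],"twist":[0,0,10.6]}]'
cat > j.py <<'E'
from h import *
o=get_obs();T=(o['tool_pos'],o['tool_rot']);M=R.from_rotvec(T[1]).as_matrix();print(T,o['contact_force'].round(2))
a=get_image('wrist');np.save('a.npy',a)
save('j',a)
for r in cut_out('mortise_1','wrist')+cut_out('jig','wrist'):
    c=max(cv2.findContours(r['region'].astype(np.uint8),0,2)[0],key=cv2.contourArea)[:,0]
    w=np.array([onz('wrist',p,.082,T)[:2] for p in c],np.float32)
    print(round(r['confidence'],2),np.round(r['rect']),cv2.minAreaRect(w))
E
python3 j.py
```

```text
t: 5.58
tool_pos: [0.446, 0.1098, 0.1996]
tool_rot: [3.102, -0.497, 0.001]
contact_force: [-0.2, -0.1, -1.1]
opening: 0.0174
grip_force: 59.0
(array([0.44602136, 0.1097691 , 0.19962327]), array([ 3.10162160e+00, -4.96548353e-01,  7.07783756e-04])) [-0.2  -0.12 -1.12]
0.83 [312. 130. 243.  94.] ((0.5097935199737549, 0.09146459400653839), (0.2152682989835739, 0.08296602964401245), 71.79473114013672)
0.89 [314. 132. 239. 100.] ((0.509986162185669, 0.09203965216875076), (0.21628451347351074, 0.08296526223421097), 71.79296112060547)
```

View pics/j.png

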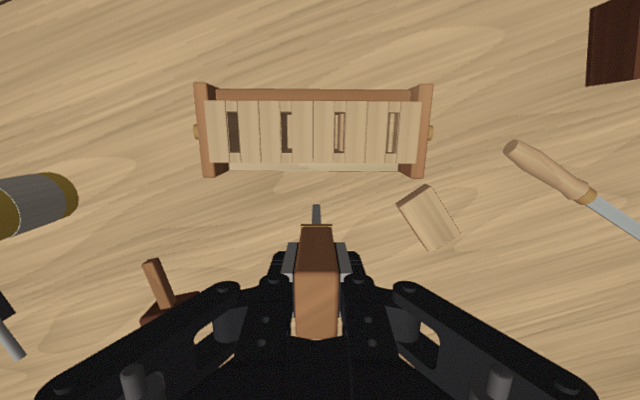

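The jig view shows the four mouths at about cols 233, 286, 340 and 392, rows 111–153, square with the tool. The blade shows at (316,205–225). I'll zoom in for exact edges.

```bash
python3 - <<'E'
import cv2,numpy as np
a=cv2.imread('pics/j.png')
u=cv2.resize(a[95:175,195:435],None,fx=3.3,fy=3.3,interpolation=0)
v=cv2.resize(a[195:345,270:365],None,fx=2.2,fy=2.2,interpolation=0)
im=np.zeros((u.shape[0]+v.shape[0],u.shape[1],3),np.uint8);im[:u.shape[0]]=u;im[u.shape[0]:,:v.shape[1]]=v
cv2.imwrite('pics/jc.png',im);print(im.shape,u.shape)
g=cv2.cvtColor(a,6)
for r in (125,140):print(r,[(c,int(g[r,c])) for s in (224,278,331,384) for c in range(s,s+17)])
for c in (233,286,340,392):print(c,g[104:162,c].tolist())
E
```

```text
(594, 792, 3) (264, 792, 3)
125 [(224, 168), (225, 161), (226, 139), (227, 114), (228, 69), (229, 64), (230, 67), (231, 67), (232, 66), (233, 68), (234, 69), (235, 65), (236, 66), (237, 67), (238, 119), (239, 166), (240, 165), (278, 169), (279, 161), (280, 132), (281, 88), (282, 67), (283, 66), (284, 67), (285, 65), (286, 82), (287, 138), (288, 167), (289, 163), (290, 161), (291, 162), (292, 163), (293, 163), (294, 164), (331, 167), (332, 168), (333, 156), (334, 121), (335, 132), (336, 161), (337, 137), (338, 103), (339, 104), (340, 129), (341, 154), (342, 155), (343, 132), (344, 121), (345, 142), (346, 154), (347, 165), (384, 168), (385, 167), (386, 161), (387, 130), (388, 103), (389, 126), (390, 159), (391, 171), (392, 169), (393, 147), (394, 113), (395, 103), (396, 104), (397, 116), (398, 121), (399, 148), (400, 164)]
140 [(224, 170), (225, 167), (226, 170), (227, 152), (228, 95), (229, 84), (230, 63), (231, 61), (232, 65), (233, 64), (234, 69), (235, 65), (236, 63), (237, 62), (238, 67), (239, 120), (240, 170), (278, 169), (279, 161), (280, 137), (281, 104), (282, 64), (283, 61),
[... 930 characters left out ...]
8, 65, 67, 66, 66, 66, 64, 70, 65, 69, 64, 67, 66, 64, 70, 76, 68, 82, 163, 163, 160, 160, 160, 158, 158, 159, 160]
340 [161, 160, 161, 159, 161, 162, 161, 148, 93, 81, 118, 123, 123, 123, 126, 125, 126, 128, 129, 129, 129, 129, 131, 131, 133, 131, 133, 132, 136, 137, 141, 139, 141, 142, 144, 145, 143, 146, 146, 143, 144, 145, 146, 147, 148, 151, 146, 85, 78, 146, 165, 165, 163, 163, 163, 163, 165, 163]
392 [158, 160, 159, 159, 159, 161, 161, 160, 119, 134, 156, 162, 163, 165, 169, 171, 174, 171, 166, 169, 169, 169, 172, 172, 169, 165, 162, 159, 152, 149, 147, 144, 142, 142, 139, 140, 137, 131, 129, 127, 130, 122, 122, 121, 115, 114, 116, 105, 81, 121, 163, 163, 164, 164, 164, 163, 164, 162]
```

View pics/jc.png

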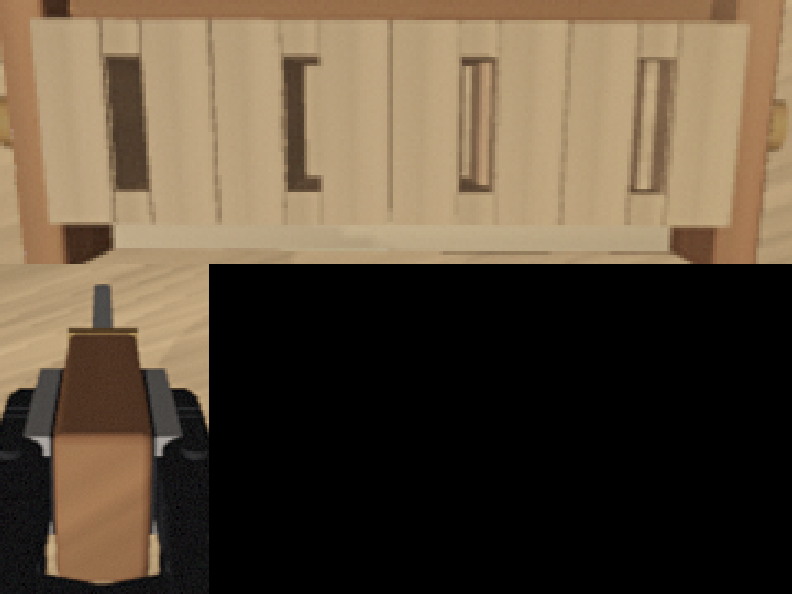

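The crop gives slot centres at cols ≈233, 286.5, 339.6 and 392.4, rows 111–152.5. The gauge's shoulder edge is at row 225, cols 301–332, and its top far edge at row 272, cols 294–339.5.

```bash
python3 - <<'E'
from h import *
o=get_obs();T=(o['tool_pos'],o['tool_rot']);M=R.from_rotvec(T[1]).as_matrix()
L=lambda p,z:(M.T@(onz('wrist',p,z,T)-T[0])).round(4)
for c in (233,286.5,339.6,392.4):
  a=L((c,111.2),.082);b=L((c,152.4),.082);print(c,a,b,(a+b)/2)
z=T[0][2]
for p in [(293.6,272.3),(339.5,272.3),(316.5,338.6)]:print('top',L(p,z+.0441))
for p in [(300.9,225),(332.3,225)]:print('sh',L(p,z-.0159))
for p in [(312.7,204.2),(319.9,204.2)]:print('tip',L(p,z-.0629))
E
```

```text
233 [ 0.0845 -0.0735  0.1174] [ 0.0486 -0.0764  0.1174] [ 0.06655 -0.07495  0.1174 ]
286.5 [ 0.0844 -0.0261  0.1174] [ 0.0485 -0.0271  0.1174] [ 0.06645 -0.0266   0.1174 ]
339.6 [0.0844 0.0209 0.1174] [0.0485 0.0217 0.1174] [0.06645 0.0213  0.1174 ]
392.4 [0.0845 0.0676 0.1174] [0.0485 0.0703 0.1174] [0.0665  0.06895 0.1174 ]
top [ 0.0154 -0.0087 -0.0441]
top [ 0.0154  0.0094 -0.0441]
top [-0.0162  0.0004 -0.0441]
sh [ 0.0139 -0.009   0.0159]
sh [0.0139 0.0099 0.0159]
tip [ 0.0141 -0.0025  0.0629]
tip [0.0141 0.003  0.0629]
```

```bash
python3 -m crank '[{"offset":[0.03,-0.012,0],"twist":[0,0,0]},{"offset":[0.06,-0.025,0.01],"twist":[0,0,0]},{"offset":[0.0672,-0.027,0.03],"twist":[0,0,0]},{"offset":[0.0672,-0.027,0.048],"twist":[0,0,0]},{"offset":[0.0672,-0.027,0.052],"twist":[0,0,0]},{"offset":[0.0672,-0.027,0.055],"twist":[0,0,0]},{"offset":[0.0672,-0.027,0.056],"twist":[0,0,0]},{"offset":[0.0672,-0.027,0.057],"twist":[0,0,0]},{"offset":[0.0672,-0.027,0.058],"twist":[0,0,0]}]'
```

```text
t: 6.85
tool_pos: [0.5185, 0.1151, 0.1418]
tool_rot: [-3.102, 0.496, -0.002]
contact_force: [-0.4, -0.3, -1.3]
opening: 0.0173
grip_force: 59.1
```

```bash
python3 -m crank '[{"offset":[0,0,0.003],"twist":[0,0,0]},{"offset":[0,0,0.006],"twist":[0,0,0]},{"offset":[0,0,0.009],"twist":[0,0,0]},{"offset":[0,0,0.012],"twist":[0,0,0]},{"offset":[0,0,0.0125],"twist":[0,0,0]}]'
python3 -m crank '[{"offset":[0,0,0.0015],"twist":[0,0,0]},{"offset":[0,0,0.0025],"twist":[0,0,0]},{"offset":[0,0,0.003],"twist":[0,0,0]},{"offset":[0,0,0.0032],"twist":[0,0,0]}]'
```

```text
t: 7.48
tool_pos: [0.518, 0.115, 0.1284]
tool_rot: [3.102, -0.496, -0.001]
contact_force: [-0.1, 0.6, -1.4]
opening: 0.0171
grip_force: 59.1
t: 7.98
tool_pos: [0.5183, 0.115, 0.1256]
tool_rot: [-3.102, 0.496, -0.0]
contact_force: [-0.4, -0.1, -1.7]
opening: 0.0172
grip_force: 59.1
```

```bash
python3 -m crank '[{"offset":[0,0,0.0005],"twist":[0,0,0]},{"offset":[0,0,0.001],"twist":[0,0,0]}]'
python3 -m crank '[{"offset":[0,0,0.0005],"twist":[0,0,0]},{"offset":[0,0,0.001],"twist":[0,0,0]}]'
```

```text
t: 8.22
tool_pos: [0.5183, 0.115, 0.1246]
tool_rot: [-3.102, 0.496, -0.0]
contact_force: [0.5, 0.1, -1.6]
opening: 0.0173
grip_force: 59.1
t: 8.48
tool_pos: [0.5182, 0.115, 0.1235]
tool_rot: [3.102, -0.496, -0.0]
contact_force: [0.2, 0.0, -2.3]
opening: 0.0171
grip_force: 59.1
```

```bash
python3 -m crank '[{"offset":[0,0,0.001],"twist":[0,0,0]},{"offset":[0,0,0.002],"twist":[0,0,0]},{"offset":[0,0,0.003],"twist":[0,0,0]}]'
```

```text
t: 8.85
tool_pos: [0.5182, 0.115, 0.1205]
tool_rot: [3.102, -0.496, -0.0]
contact_force: [-0.3, 0.5, -1.8]
opening: 0.0176
grip_force: 59.1
```

```bash
python3 -m crank '[{"offset":[0,0,0.001],"twist":[0,0,0]},{"offset":[0,0,0.002],"twist":[0,0,0]},{"offset":[0,0,0.003],"twist":[0,0,0]}]'
```

```text
t: 9.22
tool_pos: [0.5183, 0.115, 0.1176]
tool_rot: [-3.102, 0.496, -0.0]
contact_force: [-0.2, -0.7, -1.6]
opening: 0.0176
grip_force: 59.1
```

Mortise 2 is slack. Next is mortise 3.

```bash
python3 -m crank '[{"offset":[0,0,-0.012],"twist":[0,0,0]},{"offset":[0,0,-0.028],"twist":[0,0,0]},{"offset":[0,0,-0.037],"twist":[0,0,0]},{"offset":[0,0.024,-0.037],"twist":[0,0,0]},{"offset":[0,0.048,-0.037],"twist":[0,0,0]},{"offset":[0,0.048,-0.035],"twist":[0,0,0]},{"offset":[0,0.048,-0.029],"twist":[0,0,0]},{"offset":[0,0.048,-0.027],"twist":[0,0,0]},{"offset":[0,0.048,-0.025],"twist":[0,0,0]}]'
python3 -m crank '[{"offset":[0,0,0.003],"twist":[0,0,0]},{"offset":[0,0,0.006],"twist":[0,0,0]},{"offset":[0,0,0.009],"twist":[0,0,0]},{"offset":[0,0,0.012],"twist":[0,0,0]},{"offset":[0,0,0.014],"twist":[0,0,0]}]'
python3 -m crank '[{"offset":[0,0,0.0005],"twist":[0,0,0]},{"offset":[0,0,0.001],"twist":[0,0,0]}]'
```

```text
t: 10.35
tool_pos: [0.5033, 0.0699, 0.1423]
tool_rot: [-3.102, 0.495, 0.001]
contact_force: [0.4, -0.2, -1.9]
opening: 0.0173
grip_force: 59.2
t: 10.98
tool_pos: [0.5032, 0.0694, 0.1283]
tool_rot: [3.102, -0.497, -0.0]
contact_force: [-0.1, -0.5, -1.2]
opening: 0.0174
grip_force: 59.2
t: 11.22
tool_pos: [0.5033, 0.0694, 0.1277]
tool_rot: [-3.102, 0.496, -0.0]
contact_force: [-0.1, 0.3, -0.8]
opening: 0.0174
grip_force: 59.2
```

```bash
python3 -m crank '[{"offset":[0,0,0.0005],"twist":[0,0,0]},{"offset":[0,0,0.001],"twist":[0,0,0]}]'
python3 -m crank '[{"offset":[0,0,0.0005],"twist":[0,0,0]},{"offset":[0,0,0.0007],"twist":[0,0,0]}]'
```

```text
t: 11.48
tool_pos: [0.5033, 0.0694, 0.1267]
tool_rot: [-3.102, 0.496, -0.0]
contact_force: [0.8, 0.2, -1.1]
opening: 0.0172
grip_force: 59.2
t: 11.72
tool_pos: [0.5033, 0.0694, 0.1259]
tool_rot: [3.102, -0.496, -0.0]
contact_force: [0.5, 0.2, -1.1]
opening: 0.0175
grip_force: 59.2
```

```bash
python3 -m crank '[{"offset":[0,0,0.0005],"twist":[0,0,0]},{"offset":[0,0,0.0007],"twist":[0,0,0]}]'
```

```text
t: 11.98
tool_pos: [0.5033, 0.0694, 0.1252]
tool_rot: [-3.102, 0.496, 0.0]
contact_force: [-0.0, -0.1, -1.4]
opening: 0.0172
grip_force: 59.2
```

```bash
python3 -m crank '[{"offset":[0,0,0.0005],"twist":[0,0,0]},{"offset":[0,0,0.001],"twist":[0,0,0]}]'
```

```text
t: 12.22
tool_pos: [0.5033, 0.0694, 0.1242]
tool_rot: [3.102, -0.496, -0.0]
contact_force: [0.1, 0.6, -0.9]
opening: 0.0175
grip_force: 59.2
```

```bash
python3 -m crank '[{"offset":[0,0,0.0005],"twist":[0,0,0]},{"offset":[0,0,0.001],"twist":[0,0,0]}]'
```

```text
t: 12.48
tool_pos: [0.5033, 0.0694, 0.1232]
tool_rot: [-3.102, 0.496, 0.0]
contact_force: [-0.3, 0.5, -1.4]
opening: 0.0172
grip_force: 59.2
```

```bash
python3 -m crank '[{"offset":[0,0,0.0005],"twist":[0,0,0]},{"offset":[0,0,0.001],"twist":[0,0,0]},{"offset":[0,0,0.0015],"twist":[0,0,0]}]'
```

```text
t: 12.85
tool_pos: [0.5033, 0.0694, 0.1217]
tool_rot: [-3.102, 0.496, -0.0]
contact_force: [-0.3, 0.2, -1.0]
opening: 0.0172
grip_force: 59.2
```

```bash
python3 -m crank '[{"offset":[0,0,0.001],"twist":[0,0,0]},{"offset":[0,0,0.002],"twist":[0,0,0]}]'
```

```text
t: 13.1
tool_pos: [0.5033, 0.0693, 0.1197]
tool_rot: [3.102, -0.496, 0.0]
contact_force: [-0.1, -0.1, -0.3]
opening: 0.0172
grip_force: 59.3
```

```bash
python3 -m crank '[{"offset":[0,0,0.001],"twist":[0,0,0]},{"offset":[0,0,0.002],"twist":[0,0,0]},{"offset":[0,0,0.003],"twist":[0,0,0]}]'
```

```text
t: 13.48
tool_pos: [0.5039, 0.0691, 0.1181]
tool_rot: [3.101, -0.496, 0.002]
contact_force: [-2.3, -2.4, 6.6]
opening: 0.0175
grip_force: 60.3
```

```bash
python3 -m crank '[{"offset":[0,0,0],"twist":[0,0,0]},{"offset":[0,0,0],"twist":[0,0,0]}]'
```

```text
t: 13.72
tool_pos: [0.5039, 0.0691, 0.118]
tool_rot: [3.101, -0.496, 0.002]
contact_force: [-2.0, -1.9, 5.9]
opening: 0.0175
grip_force: 60.3
```

```bash
python3 -m crank '[{"offset":[0,0,0.0005],"twist":[0,0,0]},{"offset":[0,0,0.001],"twist":[0,0,0]}]'
```

```text
t: 13.98
tool_pos: [0.5041, 0.0691, 0.1175]
tool_rot: [3.102, -0.496, 0.003]
contact_force: [-2.2, -1.6, 7.8]
opening: 0.0177
grip_force: 60.4
```

```bash
python3 -m crank '[{"offset":[0,0,0.0005],"twist":[0,0,0]},{"offset":[0,0,0.001],"twist":[0,0,0]},{"offset":[0,0,0.001],"twist":[0,0,0]}]'
```

```text
t: 14.35
tool_pos: [0.5044, 0.0692, 0.1166]
tool_rot: [3.102, -0.496, 0.004]
contact_force: [-3.0, -1.7, 7.2]
opening: 0.0174
grip_force: 60.4
```

```bash
python3 -m crank '[{"offset":[0,0,0.0005],"twist":[0,0,0]},{"offset":[0,0,0.001],"twist":[0,0,0]},{"offset":[0,0,0.001],"twist":[0,0,0]}]'
```

```text
t: 14.72
tool_pos: [0.5046, 0.0692, 0.1157]
tool_rot: [3.102, -0.497, 0.005]
contact_force: [-1.5, -2.4, 7.1]
opening: 0.0172
grip_force: 60.4
```

```bash
python3 -m crank '[{"offset":[0,0,0.001],"twist":[0,0,0]},{"offset":[0,0,0.002],"twist":[0,0,0]},{"offset":[0,0,0.003],"twist":[0,0,0]},{"offset":[0,0,0.003],"twist":[0,0,0]}]'
python3 -c "
from h import *
a=get_image('wrist');cv2.imwrite('pics/k.png',cv2.resize(a[90:350,220:440,::-1],None,fx=2.2,fy=2.2,interpolation=0))"
```

```text
t: 15.22
tool_pos: [0.5043, 0.0692, 0.1116]
tool_rot: [3.102, -0.497, 0.004]
contact_force: [1.7, -1.8, 4.9]
opening: 0.0171
grip_force: 60.1
```

View pics/k.png

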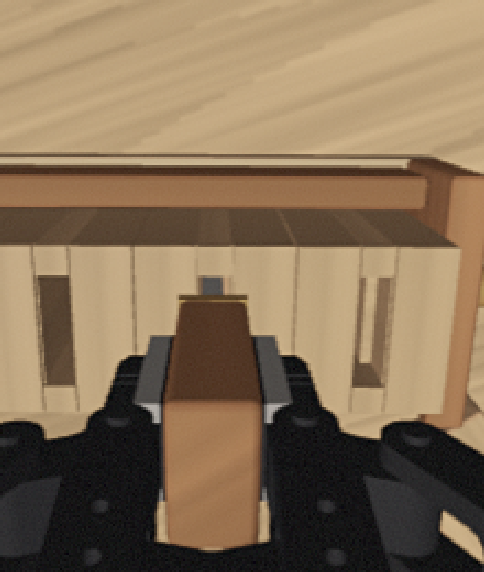

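The shoulder edge is still at row 225, so the gauge hasn't slipped in the grip, and there is a steady drag. I'll push on and watch the force.

```bash
python3 -m crank '[{"offset":[0,0,0.001],"twist":[0,0,0]},{"offset":[0,0,0.002],"twist":[0,0,0]},{"offset":[0,0,0.003],"twist":[0,0,0]},{"offset":[0,0,0.004],"twist":[0,0,0]},{"offset":[0,0,0.005],"twist":[0,0,0]}]'
```

```text
t: 15.9
tool_pos: [0.5029, 0.0696, 0.1054]
tool_rot: [-3.102, 0.496, 0.002]
contact_force: [0.0, -0.9, 4.6]
opening: 0.0173
grip_force: 60.1
```

```bash
python3 -m crank '[{"offset":[0,0,-0.001],"twist":[0,0,0]},{"offset":[0,0,-0.002],"twist":[0,0,0]},{"offset":[0,0,-0.003],"twist":[0,0,0]},{"offset":[0,0,-0.004],"twist":[0,0,0]}]'
```

```text
t: 16.4
tool_pos: [0.5016, 0.0697, 0.1081]
tool_rot: [3.102, -0.496, -0.007]
contact_force: [1.2, -0.5, -7.9]
opening: 0.0175
grip_force: 58.6
```

Drag reverses symmetrically at about ±6 N, so this is the right mortise. Pushing home.

```bash
python3 -m crank '[{"offset":[0,0,0.002],"twist":[0,0,0]},{"offset":[0,0,0.004],"twist":[0,0,0]},{"offset":[0,0,0.006],"twist":[0,0,0]},{"offset":[0,0,0.008],"twist":[0,0,0]},{"offset":[0,0,0.009],"twist":[0,0,0]},{"offset":[0,0,0.0095],"twist":[0,0,0]}]'
```

```text
t: 17.15
tool_pos: [0.5047, 0.0691, 0.1014]
tool_rot: [3.102, -0.496, 0.006]
contact_force: [-2.1, -2.5, 4.7]
opening: 0.0173
grip_force: 60.4
```

```bash
python3 -m crank '[{"offset":[0,0,0.0005],"twist":[0,0,0]},{"offset":[0,0,0.001],"twist":[0,0,0]}]'
```

```text
t: 17.4
tool_pos: [0.5048, 0.0691, 0.1006]
tool_rot: [3.102, -0.496, 0.006]
contact_force: [-1.6, -2.1, 3.8]
opening: 0.0175
grip_force: 60.4
```

```bash
python3 -m crank '[{"offset":[0,0,0.0005],"twist":[0,0,0]},{"offset":[0,0,0.001],"twist":[0,0,0]},{"offset":[0,0,0.0015],"twist":[0,0,0]}]'
```

```text
t: 17.77
tool_pos: [0.505, 0.069, 0.0992]
tool_rot: [3.102, -0.496, 0.007]
contact_force: [-1.6, -1.8, 5.8]
opening: 0.0178
grip_force: 60.4
```

```bash
python3 -m crank '[{"offset":[0,0,0.0005],"twist":[0,0,0]},{"offset":[0,0,0.001],"twist":[0,0,0]}]'
```

```text
t: 18.02
tool_pos: [0.505, 0.069, 0.0982]
tool_rot: [3.102, -0.496, 0.007]
contact_force: [-1.5, -1.9, 5.2]
opening: 0.0175
grip_force: 60.4
```

```bash
python3 -m crank '[{"offset":[0,0,0.0005],"twist":[0,0,0]},{"offset":[0,0,0.0008],"twist":[0,0,0]}]'
```

```text
t: 18.27
tool_pos: [0.505, 0.069, 0.0974]
tool_rot: [3.102, -0.496, 0.007]
contact_force: [-1.2, -2.0, 5.8]
opening: 0.0178
grip_force: 60.4
```

```bash
python3 -m crank '[{"offset":[0,0,0.0005],"twist":[0,0,0]},{"offset":[0,0,0.0008],"twist":[0,0,0]}]'
```

```text
t: 18.52
tool_pos: [0.5051, 0.069, 0.097]
tool_rot: [3.102, -0.496, 0.007]
contact_force: [-2.2, -1.6, 9.0]
opening: 0.0175
grip_force: 60.8
```

```bash
python3 -m crank '[{"offset":[0,0,0.0005],"twist":[0,0,0]},{"offset":[0,0,0.0005],"twist":[0,0,0]}]'
```

```text
t: 18.77
tool_pos: [0.5052, 0.069, 0.097]
tool_rot: [3.102, -0.496, 0.007]
contact_force: [-3.3, -2.5, 8.5]
opening: 0.0171
grip_force: 61.1
```

```bash
python3 -m crank '[{"offset":[0,0,0.0005],"twist":[0,0,0]},{"offset":[0,0,0.0005],"twist":[0,0,0]}]'
python3 -c "
from h import *
a=get_image('wrist');cv2.imwrite('pics/m.png',cv2.resize(a[90:350,220:440,::-1],None,fx=2.2,fy=2.2,interpolation=0))"
```

```text
t: 19.02
tool_pos: [0.5052, 0.069, 0.097]
tool_rot: [3.102, -0.496, 0.007]
contact_force: [-5.6, -2.4, 12.4]
opening: 0.0175
grip_force: 61.4
```

View pics/m.png

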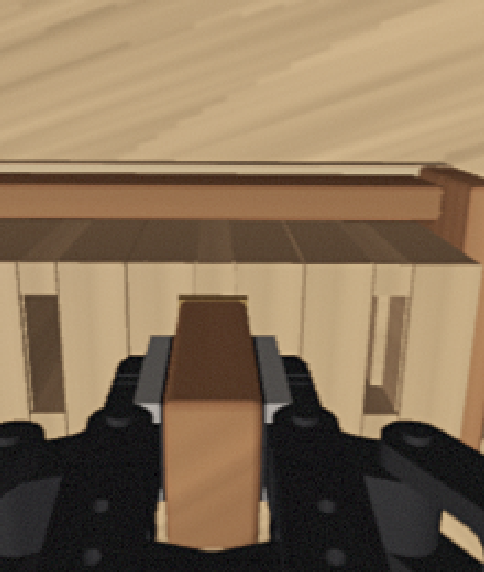

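The picture shows the shoulder on the wood at the far edge of the mouth, with no blade visible. Height has stopped at z 0.097 while the force rises, so the gauge is seated. Releasing and backing off.

```bash
python3 -m crank '[{"offset":[0,0,-0.001],"twist":[0,0,0]},{"offset":[0,0,-0.001],"twist":[0,0,0]},{"offset":[0,0,-0.001],"twist":[0,0,0]},{"offset":[0,0,-0.001],"twist":[0,0,0]},{"offset":[0,0,-0.001],"twist":[0,0,0]},{"offset":[0,0,-0.001],"twist":[0,0,0]}]' 1
python3 -m crank '[{"offset":[0,0,-0.01],"twist":[0,0,0]},{"offset":[0,0,-0.04],"twist":[0,0,0]},{"offset":[0,0,-0.08],"twist":[0,0,0]},{"offset":[0,0,-0.12],"twist":[0,0,0]},{"offset":[0,0,-0.12],"twist":[0,0,0]}]'
python3 -c "
from h import *
a=get_image('wrist');save('e',a)
o=get_obs();T=(o['tool_pos'],o['tool_rot']);print(o['contact_force'])"
```

```text
t: 19.82
tool_pos: [0.5033, 0.0694, 0.095]
tool_rot: [-3.102, 0.496, 0.0]
contact_force: [0.5, -0.1, -0.4]
opening: 0.0855
grip_force: 0.0
t: 20.45
tool_pos: [0.5059, 0.0694, 0.2207]
tool_rot: [-3.101, 0.496, -0.015]
contact_force: [0.0, -0.2, -1.2]
opening: 0.0851
grip_force: 0.0
[ 0.11357869  0.38014477 -0.12092424]
```

View pics/e.png

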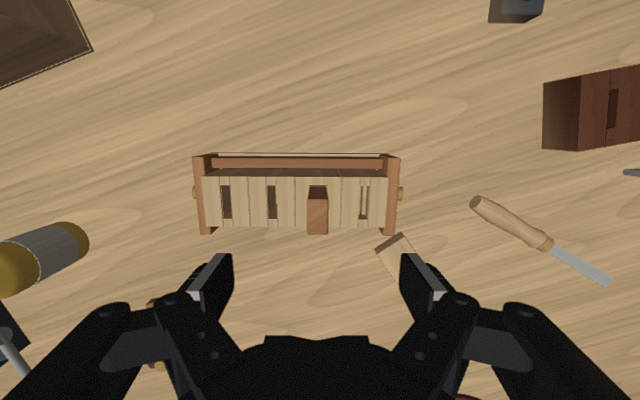

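The final view shows the gauge upright in mortise 3, at (318,210), and the gripper clear of it. Handing in.

```bash
python3 -c "
from h import *
print(finish_job())"
```

```text
the job is handed in; nothing more can be done
None
```

I left the gauge let go and upright in mortise 3, pushed down until its shoulder met the wood. The blade slid there with a steady drag of about 6 N both ways. Mortise 2 was slack to 27 mm, 1 and 4 I did not try, and the hand-in gave no verdict.

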